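Unlock the gel caster and open its gate

ROBOT

A 6-joint arm with a two-finger parallel gripper is mounted at the origin on the work surface. World frame = base frame: x ahead of the robot, y to its left, z up, the work surface at z = 0. Lengths are in m, angles in rad, forces in N, time in s.
With the tool pointing down it reaches from about 0.3 to 0.775 m from the base axis. Payload 14.6 kg.
Tool frame: the origin (TCP) lies midway between the tips of the shut fingers; the grasp point (between the pads) lies 19 mm behind it; z points along the fingers, y is the direction in which the jaws open and shut (so a half turn about z gives the same grasp; the last joint's range is limited). The gripper opens to 94 mm and grips with 3 to 60 N. Pads are 16 mm wide; open, the fingers measure 119 mm over their backs; the gripper's body (75 mm by 177 mm) begins 78 mm behind the grasp point.
Start: joints at [1.177, 0.3, 1.521, -0, 1.321, -0.067], TCP at [0.177, 0.521, 0.205] pointing down, gripper open.
Joint ranges: [-3.03, 3.03], [-0.79, 2.21], [0.23, 2.52], [-1.04, 4.18], [0, 3.07], [-2.55, 2.55]. Speed limits (rad/s): [2.22, 2.22, 2.57, 3.14, 3.14, 3.14].

INTERFACE

Orientations are given as [roll, pitch, yaw] about the fixed x, y, z axes, in that order (R = Rz(yaw) Ry(pitch) Rx(roll)).
In Python, from station import readout, imaging, job gives the robot as it stands.
- The arm moves only by the tool arm_command, never from a script. Its argument "increments" is a list of rows, each an object with "gripper": the opening, from 0 (shut) to 1 (fully open); "slide": the shift along the world's x, y, z in m, a list of three; "yaw": the turn about the world's z in rad. A call has 1 to 8 rows; each row is the pose to reach, as a shift and turn from the pose commanded when the call began; what a row does not reach only later rows make up. A row lasts 1/8 s, in which the tool goes at most 62.5 mm and 10.7 degrees, less where a joint would pass 70% of its speed; a pose out of reach is approached as far as the arm can. A call with a gripper value outside its range is refused whole. The fingers move at their own pace and stop on an object; "grip_force" is the grip in N (left out, the last holds). Time passes only in rows, so rows that repeat a pose let the fingers close. It gives the time, the measured TCP pose, the force and the opening at its end, in the units of the state.
- readout.get_obs(): the state, without advancing time (a new reading comes with each control period).
- imaging.camera(name): name is "side" or "top"; returns a dict with "color" (420x560x3 uint8, red, green, blue), "mtx" (3x3 intrinsics, pixels), "rvec" (rotation vector, rad) and "tvec" (3), from world to camera coordinates, as OpenCV has them. Camera axes: x right, y down, z forward; pixel columns grow to the right and rows downward; lengths in m; the calibration is good to about 2 mm. A picture is of the moment at which its call begins. There is no depth.
- job.hand_in(): hands the job in, once; it reports no verdict.
The state is a dict: "time_s": time; "qpos": joint angles; "joint_vel": joint speeds; "tau": joint torques, N m; "ee_pos": TCP position; "eef_rot": TCP orientation; "force": force on the tool from outside, world axes, zero at the start; "moment": the same for the moment, N m; "grip_width": finger opening in m.
Only numpy, scipy, OpenCV 4.12 (cv2) and the standard library are available. Lean on these libraries where they do the work, as an engineer would, in place of code of your own. Each camera call takes 0.05 s, during which the arm holds its last target. There are 200 camera calls.

TASK

Open the gel caster so that the clear gel tray is no longer clamped: first push the cam lever all the way round to the cam's low point, then push the sliding gate forward, away from the tray, until it rests against the cam. Push only, do not grip the lever or the gate; leave the tray and its comb in place and the bottle and tube rack undisturbed.

Things in the scene. Friction and masses are not known exactly. Their poses are not given: they have to be found in the camera images.
- caster: Gel caster, fixed: white base plate, x -236..60, y -90..90 mm, top 20 mm above the bench. Origin: on the bench under the cam pivot; x points from the tray to the cam end (forward, the way the gate opens), y left, z up. From -x: grey fixed end wall (x -228..-213, top 62 mm), clear tray, grey sliding gate, eccentric cam with black lever. Guide rails at y +-80 mm, top 32 mm, end at x -3.
- cam (a joint): Turn of the cam about the caster's z through its origin, rad, growing clockwise from above. 0: high point, lever along the caster's +y, lobe towards the gate, which it blocks. pi: low point and stop, lever along -y. At q the lever points pi/2 - q counter-clockwise from caster x: it passes +x, never the gate. Other stop -0.35; starts -0.3 to 0.5. Friction 0.12 N m (2.5 N at the paddle); stays put.
- cam_rim (a point): High point of the aluminium cam disc's rim, farthest from the pivot, 44 mm from the axis, 46 mm above the bench (top of the disc). The disc is 68 mm across, 24 to 46 mm above the bench, set 10 mm off its pivot; its nearest rim, the low point, is 24 mm from the axis. Seen from above the lobe is a quarter turn counter-clockwise from the lever. Pushing the gate cannot turn the cam.
- lever_paddle (a point): Middle of the upright finger paddle at the end of the black cam lever: 52 mm from the pivot axis, 72 mm above the bench. The paddle is a plate 10 mm thick, 28 mm long (38 to 66 mm from the axis), standing 56 to 88 mm above the bench; push its broad side. Its x axis (turning with the cam) is the way it moves as the joint grows, its y axis points outwards along the lever.
- gate (a joint): Travel of the sliding gate along the caster's +x, m. 0: closed against the tray, where it starts. With the cam near its high point it can move only 1 to 2 mm; with the cam at its low point about 0.0205, where its back meets the cam's rim. Sliding friction about 3 N, no spring, stays where left.
- gate_tab (a point): Middle of the ribbed face (towards the tray, -x) of the upright tab on the grey gate; at joint 0 at x -57, y 0 of the caster, 77 mm above the bench. Tab: 44 mm wide along y, 10 mm thick (from this face to +x), 58 to 92 mm above the bench. The gate below it: a bar 15 mm thick, 150 mm wide, top 58 mm. Axes as the caster's. Push this face along +x.
- tray: Loose clear acrylic gel tray, empty, 149 mm long (x), 146 mm wide, side walls 5 mm thick up to 52 mm above the bench, floor 5 mm, open at both ends, 0.3 kg. Origin at the centre of its underside, on the base plate at about x -138, y 0 of the caster, 20 mm above the bench. Stays there.
- comb: Loose grey comb hanging in the tray's slot, across the tray, 40 mm from its middle towards the fixed end wall: a bar 148 mm along y, 5 mm thick, top 79 mm above the bench, teeth below. Origin at the middle of the bar's underside, 52 mm above the bench, at about x -178 of the caster. Stays there.
- bottle: Round glass buffer bottle, 66 mm in diameter, 150 mm high, blue cap, standing on the bench beside the caster; origin at the centre of its underside. A bystander.
- tube_rack: Blue microtube rack, 110 x 72 mm, 51 mm high with its tubes, on the bench beside the caster; origin at the centre of its underside. A bystander.

How it is judged:
On the way, in this order (a step that is already met when the one before it is completed fails the run):
1. the cam is turned to its low point while the gate is still closed (value of joint cam above 2.85 rad and value of joint gate below 0.006 m), for 0.2 s.
2. the gate is pushed forward onto the cam (value of joint gate above 0.018 m and value of joint cam above 2.85 rad), for 0.2 s.
At the end, for the whole second after the job is handed in: The cam is within about 17 degrees of its low point (joint above 2.85 rad), the gate is pushed forward by more than 18 of its 20.5 mm, the tray and comb lie where they were (within 15 mm, level, at rest), and the bottle and the tube rack were not moved by more than 20 mm (all of step 2 and linear speed of tray below 0.02 m/s and distance of each of tray, comb from where it was at the start of the episode below 0.015 m and angle between tray's own z axis and vertical below 0.06 rad and angle between comb's own z axis and vertical below 0.3 rad and distance of each of bottle, tube_rack from where it was at the start of the episode below 0.02 m); the robot touches nothing.
It fails at once if the tray is lifted or shoved (more than 15 mm) (distance of tray from where it was at the start of the episode above 0.015 m).
It fails at once if the comb is lifted or shoved (more than 15 mm) (distance of comb from where it was at the start of the episode above 0.015 m).
It fails at once if the bottle is moved (more than 20 mm) or tipped (distance of bottle from where it was at the start of the episode above 0.02 m or angle between bottle's own z axis and vertical above 0.35 rad).
It fails at once if the tube rack is moved (more than 20 mm) or tipped (distance of tube_rack from where it was at the start of the episode above 0.02 m or angle between tube_rack's own z axis and vertical above 0.35 rad).
It fails at once if the gate's tab or the lever's paddle is gripped (fingers pressing on both its faces at once) ((contact force between the fingers and gate_c2 above 2 N and contact force between the fingers and gate_c3 above 2 N) or (contact force between the fingers and cam_c3 above 2 N and contact force between the fingers and cam_c4 above 2 N)).
It also fails if it takes over 56 s, if anything falls off the work surface, if the arm or the gripper's body presses on something with over 40 N, if the wrist force passes 120 N, or if a joint passes its speed limit or range.

## Working session

There is one attempt and no reset: what is moved stays moved. The work goes in short steps, Python scripts to look and compute and a tool call to move; the robot and the scene stay as the last step left them, time stands still between calls to the robot, and variables do not carry over. Pictures are saved under pics/ and viewed, about 8 in all and at most 12, crops included, and the job is handed in when it is done.

Besides the shell and the picture viewer there is one more tool, called after ">>>" in YAML: its name, and indented under it one key for each argument. arm_command: Moves the arm, as the interface text tells. Its arguments: {"type":"object","properties":{"increments":{"type":"array","items":{"type":"object","properties":{"gripper":{"type":"number"},"slide":{"type":"array","items":{"type":"number"}},"yaw":{"type":"number"}}}},"grip_force":{"type":"number"}},"required":["increments"]}

```bash
mkdir -p pics
python3 - <<'E'
from station import readout, imaging
import cv2,numpy as np,pickle
o=readout.get_obs();print(o['time_s'],o['ee_pos'],o['eef_rot'],o['grip_width'])
for n in('side','top'):
    c=imaging.camera(n);pickle.dump(c,open(n+'0.pkl','wb'))
    cv2.imwrite(f'pics/{n}0.png',c['color'][:,:,::-1])
    R=cv2.Rodrigues(np.array(c['rvec'],float))[0];print(n,-R.T@np.array(c['tvec']).ravel(),R[2])
E
```

```text
0.0 [0.17646913 0.52063423 0.2048758 ] [-3.14040710e+00 -7.09507720e-05  2.81478311e+00] 0.09398737217871815
side [ 0.29395381 -0.65678542  1.0069725 ] [ 0.22486356  0.59548957 -0.77125129]
top [0.48170743 0.06728459 1.02225538] [ 0.06752077 -0.0084929  -0.99768172]
```

View pics/top0.png

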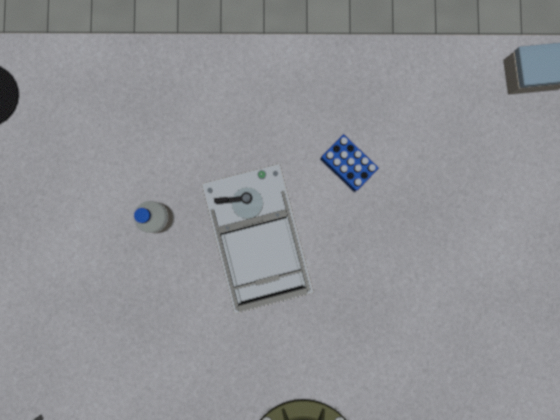

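View pics/side0.png

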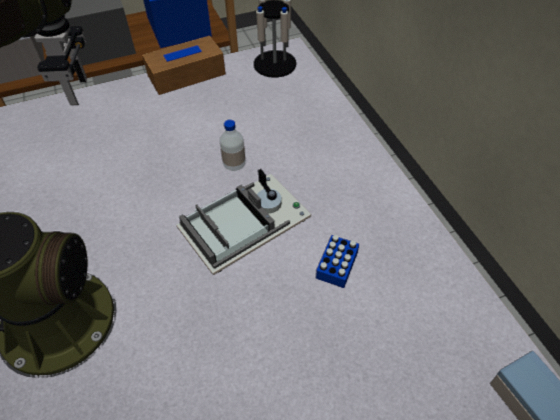

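The top view shows the caster's forward direction going up the image, with the lever pointing left at about (220,201), pivot (246,198), bottle (152,216) and rack (350,162). I'll look at an enlarged crop to fit the pose.

Run:
```python
import cv2
a=cv2.imread('pics/top0.png')[155:315,195:320]
cv2.imwrite('pics/crop0.png',cv2.resize(a,None,fx=3.75,fy=3.75,interpolation=cv2.INTER_CUBIC))
```

```text
(no output)
```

View pics/crop0.png

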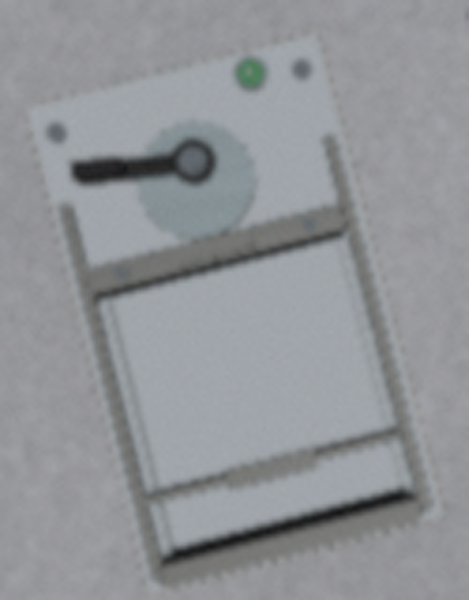

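```bash
cat > h.py <<'E'
import cv2,numpy as np,pickle
from scipy.optimize import least_squares
def proj(c,P): return cv2.projectPoints(np.array(P,float).reshape(-1,3),np.array(c['rvec'],float),np.array(c['tvec'],float),np.array(c['mtx'],float),None)[0][:,0]
def ray(c,uv,z):
    R=cv2.Rodrigues(np.array(c['rvec'],float))[0];t=np.array(c['tvec'],float).ravel()
    d=R.T@np.linalg.inv(c['mtx'])@np.array([*uv,1.]);o=-R.T@t
    return o+d*(z-o[2])/d[2]
def w(p,P):
    P=np.array(P,float).reshape(-1,3);c,s=np.cos(p[2]),np.sin(p[2])
    return np.c_[p[0]+c*P[:,0]-s*P[:,1],p[1]+s*P[:,0]+c*P[:,1],P[:,2]]
E
python3 - <<'E'
from h import *
c=pickle.load(open('top0.pkl','rb'))
P=np.array([[60,90,20],[60,-90,20],[-236,-90,20],[-236,90,20],[-3,80,32],[-3,-80,32]])/1e3
U=np.array([[30,108],[320,38],[438,513],[158,585],[67,205],[329,136]])/3.75+[195,155]
r=least_squares(lambda p:(proj(c,w(p,P))-U).ravel(),[.6,0,.2],x_scale=.1);p=r.x
print(p,np.degrees(p[2]),r.fun.reshape(-1,2).round(2)); np.save('p.npy',p)
f=lambda u:np.array(u)/3.75+[195,155]
pc=lambda v:np.c_[np.cos(p[2])*(v[0]-p[0])+np.sin(p[2])*(v[1]-p[1]),-np.sin(p[2])*(v[0]-p[0])+np.cos(p[2])*(v[1]-p[1])]
for n,u,z in[('pivot',(194,160),.06),('disc centre',(199,178),.046),('paddle tip',(73,172),.088),('paddle in',(128,168),.088)]:
    v=ray(c,f(u),z);print(n,v,pc(v))
print('bottle',ray(c,(142,215),.15),'rack',ray(c,(350,162),.04))
s=pickle.load(open('side0.pkl','rb'))
print('side proj plate corners',proj(s,w(p,P)).round(1), proj(s,w(p,[[-.057,0,.092],[0,0,.06]])))
E
```

```text
[0.56308761 0.11918956 0.25378156] 14.540612302769235 [[-0.95 -0.7 ]
 [ 0.12 -2.14]
 [ 2.75  0.93]
 [-2.31  2.81]
 [-0.25 -0.61]
 [ 0.66 -0.47]]
pivot [0.56275393 0.11986174 0.06      ] [[-0.00015423  0.00073442]]
disc centre [0.55353284 0.11771035 0.046     ] [[-0.00962012  0.00096705]]
paddle tip [0.55375173 0.18492903 0.088     ] [[0.0074681  0.06597775]]
paddle in [0.55596577 0.15467038 0.088     ] [[0.0020143  0.03613242]]
bottle [0.52171244 0.31601737 0.15      ] rack [ 0.64285735 -0.10481305  0.04      ]
side proj plate corners [[272.  172.8]
 [312.8 213.8]
 [213.6 273.1]
 [176.8 224.1]
 [254.9 182.3]
 [290.7 220.1]] [[253.63637769 194.96997068]
 [272.87383916 192.97846266]]
```

The fit agrees with the pivot, disc and paddle checks, so the caster yaw is about 0.254, the pivot is at (0.563, 0.1195) and q is about 0.11. The next move shuts the fingers and goes above the gap behind the paddle.

>>> arm_command:
  increments:
    - {"slide": [0.06, -0.04, 0.02], "yaw": 0.1, "gripper": 0}
    - {"slide": [0.11, -0.08, 0.02], "yaw": 0.2, "gripper": 0}
    - {"slide": [0.16, -0.13, 0.02], "yaw": 0.3, "gripper": 0}
    - {"slide": [0.2, -0.17, 0.02], "yaw": 0.4, "gripper": 0}
    - {"slide": [0.24, -0.21, 0.02], "yaw": 0.47, "gripper": 0}
    - {"slide": [0.28, -0.26, 0.02], "yaw": 0.47, "gripper": 0}
    - {"slide": [0.32, -0.31, 0.02], "yaw": 0.47, "gripper": 0}
    - {"slide": [0.349, -0.354, 0.02], "yaw": 0.47, "gripper": 0}

```text
time_s: 1.1
ee_pos: [0.5249, 0.1674, 0.2252]
eef_rot: [-3.142, -0.0, -2.998]
force: [0.3, 0.5, -0.0]
grip_width: 0.0173
```

>>> arm_command:
  increments:
    - {"slide": [0, 0, 0]}
    - {"slide": [0, 0, 0]}
    - {"slide": [0, 0, 0]}

```text
invalid input
```

>>> arm_command:
  increments:
    - {"slide": [0.001, 0, -0.04], "yaw": 0, "gripper": 0}
    - {"slide": [0.001, 0, -0.08], "yaw": 0, "gripper": 0}
    - {"slide": [0.001, 0, -0.1], "yaw": 0, "gripper": 0}
    - {"slide": [0.001, 0, -0.1], "yaw": 0, "gripper": 0}

```text
time_s: 1.6
ee_pos: [0.5242, 0.169, 0.1241]
eef_rot: [-3.141, -0.003, -2.998]
force: [-0.1, 0.0, 0.1]
grip_width: 0.0007
```

Run:
```python
from h import *
from station import imaging
o=[]
for n,(x,y) in(('top',(246,200)),('side',(262,185))):
    c=imaging.camera(n);o.append(cv2.resize(c['color'][y-50:y+50,x-50:x+50,::-1],None,fx=4,fy=4,interpolation=cv2.INTER_CUBIC))
cv2.imwrite('pics/a1.png',np.hstack(o))
```

```text
(no output)
```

View pics/a1.png

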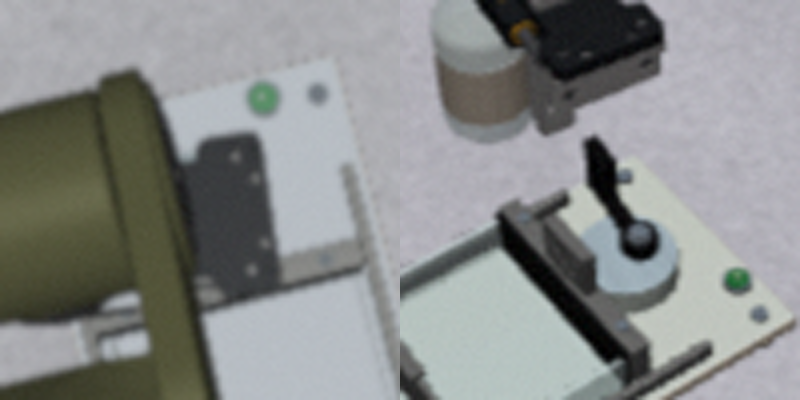

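Left half: the arm hides the lever from the top camera. Right half (side camera): the shut fingertip at about (555,130) is above and on the gate side of the paddle at (597,165). The tab is at (570,255) and nothing is touched. Next I descend and check the side view.

>>> arm_command:
  increments:
    - {"slide": [0.001, -0.002, -0.02], "yaw": 0, "gripper": 0}
    - {"slide": [0.001, -0.002, -0.04], "yaw": 0, "gripper": 0}
    - {"slide": [0.001, -0.002, -0.058], "yaw": 0, "gripper": 0}
    - {"slide": [0.001, -0.002, -0.058], "yaw": 0, "gripper": 0}

```text
time_s: 2.2
ee_pos: [0.5256, 0.1672, 0.0669]
eef_rot: [-3.141, -0.001, -2.998]
force: [-0.4, -0.5, 0.8]
grip_width: 0.0006
```

Run:
```python
from h import *
from station import imaging,readout
c=imaging.camera('side');x,y=262,185
cv2.imwrite('pics/a2.png',cv2.resize(c['color'][y-50:y+50,x-50:x+50,::-1],None,fx=5,fy=5,interpolation=cv2.INTER_CUBIC))
o=readout.get_obs();print(o['ee_pos'],(proj(c,o['ee_pos'])-[x-50,y-50])*5)
# way points per q
p=np.array([.563,.1195]);
for q in np.r_[.11,np.arange(.3,3.16,.15),3.14]:
    th=.254+np.pi/2-q;u=np.array([np.cos(th),np.sin(th)]);t=np.array([u[1],-u[0]])
    T=p+.052*u-.013*t;print(q.round(2),(T-o['ee_pos'][:2]).round(4),'yaw',round((th+np.pi/2-o['eef_rot'][2]-2*np.pi),3))
```

```text
[0.52607733 0.16733242 0.06776876] [[203.60666398 235.34872845]]
0.11 [0.0166 0.0018] yaw 0.001
0.3 [0.0263 0.0047] yaw -0.189
0.45 [0.0343 0.0057] yaw -0.339
0.6 [0.0423 0.0055] yaw -0.489
0.75 [0.0502 0.0041] yaw -0.639
0.9 [0.0578 0.0015] yaw -0.789
1.05 [ 0.065  -0.0022] yaw -0.939
1.2 [ 0.0715 -0.0069] yaw -1.089
1.35 [ 0.0772 -0.0125] yaw -1.239
1.5 [ 0.0821 -0.0189] yaw -1.389
1.65 [ 0.0859 -0.026 ] yaw -1.539
1.8 [ 0.0886 -0.0335] yaw -1.689
1.95 [ 0.0901 -0.0414] yaw -1.839
2.1 [ 0.0905 -0.0495] yaw -1.989
2.25 [ 0.0897 -0.0574] yaw -2.139
2.4 [ 0.0876 -0.0652] yaw -2.289
2.55 [ 0.0845 -0.0726] yaw -2.439
2.7 [ 0.0802 -0.0794] yaw -2.589
2.85 [ 0.075  -0.0855] yaw -2.739
3.0 [ 0.069  -0.0908] yaw -2.889
3.15 [ 0.0622 -0.0951] yaw -3.039
3.14 [ 0.0626 -0.0949] yaw -3.029
```

View pics/a2.png

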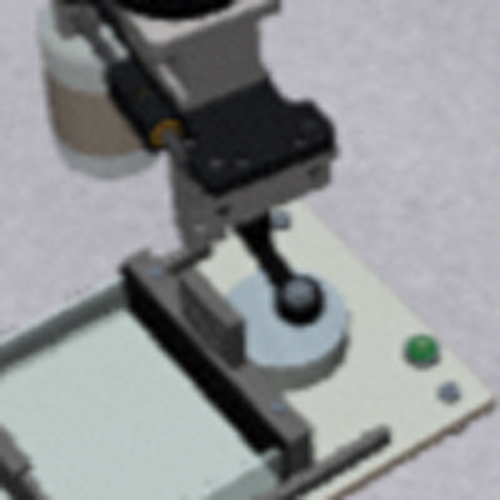

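The fingertip at about (195,245) is near its projected place, behind the paddle and clear of the tab at (210,310). I start the sweep.

>>> arm_command:
  increments:
    - {"slide": [0.01, 0.001, 0], "yaw": 0, "gripper": 0}
    - {"slide": [0.017, 0.002, 0], "yaw": 0, "gripper": 0}
    - {"slide": [0.0265, 0.0045, 0], "yaw": -0.15, "gripper": 0}
    - {"slide": [0.0345, 0.0055, 0], "yaw": -0.32, "gripper": 0}
    - {"slide": [0.0425, 0.0055, 0], "yaw": -0.48, "gripper": 0}
    - {"slide": [0.05, 0.004, 0], "yaw": -0.64, "gripper": 0}
    - {"slide": [0.058, 0.0015, 0], "yaw": -0.79, "gripper": 0}
    - {"slide": [0.065, -0.002, 0], "yaw": -0.94, "gripper": 0}

```text
time_s: 3.25
ee_pos: [0.5909, 0.1653, 0.0674]
eef_rot: [-3.14, -0.001, 2.34]
force: [-5.5, 0.9, -0.2]
grip_width: 0.0008
```

```bash
cat > see.py <<'E'
from h import *
from station import imaging,readout
import sys
c=imaging.camera('side');x,y=262,185
cv2.imwrite('pics/%s.png'%sys.argv[1],cv2.resize(c['color'][y-50:y+50,x-50:x+50,::-1],None,fx=5,fy=5,interpolation=cv2.INTER_CUBIC))
o=readout.get_obs();print(o['ee_pos'],o['eef_rot'],o['force'])
E
python3 see.py a3
```

```text
[0.59163354 0.16485148 0.06741186] [-3.14083692e+00 -6.96358713e-04  2.33207831e+00] [-3.24444837  0.00843157  0.66758275]
```

View pics/a3.png

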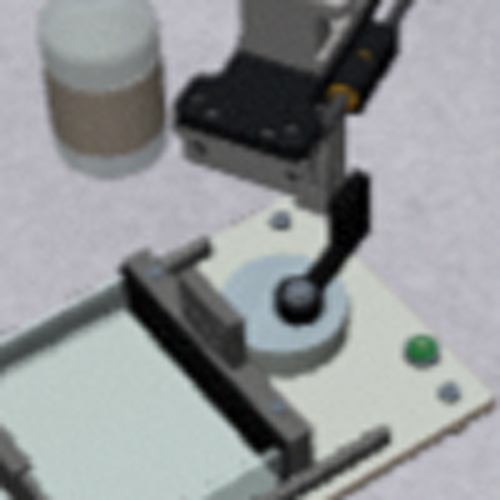

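The lever at (350,215) is turning with the finger behind it, the gate is still shut, and the push force is about 3–5 N. I continue.

>>> arm_command:
  increments:
    - {"slide": [0.0065, -0.0045, 0], "yaw": -0.15, "gripper": 0}
    - {"slide": [0.012, -0.0105, 0], "yaw": -0.3, "gripper": 0}
    - {"slide": [0.017, -0.017, 0], "yaw": -0.45, "gripper": 0}
    - {"slide": [0.021, -0.024, 0], "yaw": -0.6, "gripper": 0}
    - {"slide": [0.0235, -0.0315, 0], "yaw": -0.75, "gripper": 0}
    - {"slide": [0.025, -0.039, 0], "yaw": -0.9, "gripper": 0}
    - {"slide": [0.0255, -0.0475, 0], "yaw": -1.05, "gripper": 0}
    - {"slide": [0.0245, -0.055, 0], "yaw": -1.2, "gripper": 0}

```text
time_s: 4.3
ee_pos: [0.6157, 0.1106, 0.0675]
eef_rot: [-3.141, -0.001, 1.142]
force: [-0.8, 4.3, -2.0]
grip_width: 0.0009
```

>>> arm_command:
  increments:
    - {"slide": [-0.002, -0.008, 0], "yaw": -0.15, "gripper": 0}
    - {"slide": [-0.005, -0.015, 0], "yaw": -0.3, "gripper": 0}
    - {"slide": [-0.0095, -0.022, 0], "yaw": -0.45, "gripper": 0}
    - {"slide": [-0.0145, -0.028, 0], "yaw": -0.6, "gripper": 0}
    - {"slide": [-0.0205, -0.0335, 0], "yaw": -0.75, "gripper": 0}
    - {"slide": [-0.024, -0.0355, 0], "yaw": -0.82, "gripper": 0}

```text
time_s: 5.05
ee_pos: [0.592, 0.0747, 0.0678]
eef_rot: [3.141, -0.002, 0.324]
force: [3.6, 1.1, -1.7]
grip_width: 0.0003
```

```bash
python3 see.py a4
```

```text
[0.5917935  0.074558   0.06779609] [ 3.14129433e+00 -1.39580622e-03  3.20919030e-01] [ 2.27105567  0.89744659 -1.57120763]
```

View pics/a4.png

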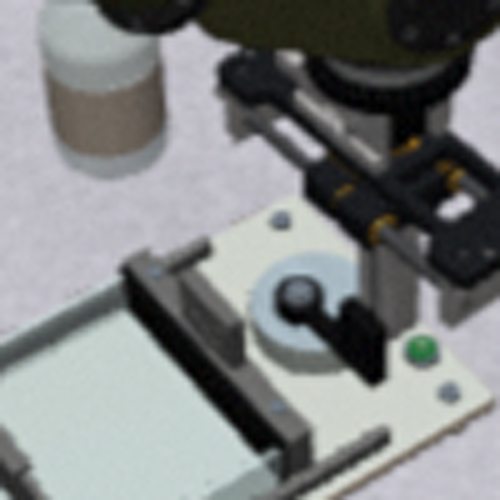

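The lever is near -y at (360,340), q about 3.07. I push gently on to the stop, watching the force.

>>> arm_command:
  increments:
    - {"slide": [-0.002, -0.001, 0], "yaw": -0.04, "gripper": 0}
    - {"slide": [-0.004, -0.0015, 0], "yaw": -0.07, "gripper": 0}
    - {"slide": [-0.004, -0.0015, 0], "yaw": -0.07, "gripper": 0}

```text
time_s: 5.48
ee_pos: [0.5893, 0.0732, 0.068]
eef_rot: [3.141, -0.005, 0.257]
force: [13.1, 0.5, -6.7]
grip_width: 0.0008
```

The force jumped to 13 N, so the lever is at the stop. Back off, lift, and go over to the tray side of the gate tab.

>>> arm_command:
  increments:
    - {"slide": [0.008, 0.002, 0], "yaw": 0, "gripper": 0}
    - {"slide": [0.015, 0.004, 0], "yaw": 0, "gripper": 0}
    - {"slide": [0.015, 0.004, 0.03], "yaw": 0, "gripper": 0}
    - {"slide": [0.015, 0.004, 0.07], "yaw": 0, "gripper": 0}
    - {"slide": [-0.02, 0.01, 0.07], "yaw": 0, "gripper": 0}
    - {"slide": [-0.06, 0.018, 0.07], "yaw": 0, "gripper": 0}
    - {"slide": [-0.109, 0.025, 0.07], "yaw": 0, "gripper": 0}
    - {"slide": [-0.109, 0.025, 0.07], "yaw": 0, "gripper": 0}

```text
time_s: 6.48
ee_pos: [0.4766, 0.0988, 0.1377]
eef_rot: [-3.141, 0.001, 0.257]
force: [0.3, -0.4, 0.5]
grip_width: 0.0006
```

```bash
python3 see.py a5
```

```text
[0.47835461 0.09857229 0.1380727 ] [ 3.14145751e+00 -7.96358333e-04  2.56230289e-01] [0.12289961 0.45029281 0.20595345]
```

View pics/a5.png

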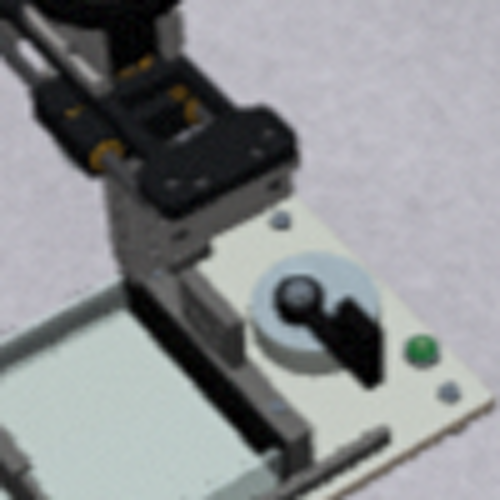

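The lever sits at -y (pivot (298,300), paddle (360,345)) and the gate is still closed. I descend behind the tab.

>>> arm_command:
  increments:
    - {"slide": [0.002, 0, -0.03], "yaw": 0, "gripper": 0}
    - {"slide": [0.002, 0, -0.055], "yaw": 0, "gripper": 0}
    - {"slide": [0.002, 0, -0.068], "yaw": 0, "gripper": 0}
    - {"slide": [0.002, 0, -0.068], "yaw": 0, "gripper": 0}

```text
time_s: 7.02
ee_pos: [0.4808, 0.0981, 0.069]
eef_rot: [-3.141, 0.001, 0.255]
force: [-0.6, -0.6, 1.4]
grip_width: 0.0008
```

>>> arm_command:
  increments:
    - {"slide": [0.008, 0.002, 0], "yaw": 0, "gripper": 0}
    - {"slide": [0.014, 0.0035, 0], "yaw": 0, "gripper": 0}
    - {"slide": [0.02, 0.005, 0], "yaw": 0, "gripper": 0}
    - {"slide": [0.024, 0.006, 0], "yaw": 0, "gripper": 0}
    - {"slide": [0.028, 0.007, 0], "yaw": 0, "gripper": 0}
    - {"slide": [0.032, 0.008, 0], "yaw": 0, "gripper": 0}

```text
time_s: 7.78
ee_pos: [0.5126, 0.1063, 0.0695]
eef_rot: [-3.141, 0.0, 0.255]
force: [-2.2, 0.3, 3.2]
grip_width: 0.0004
```

>>> arm_command:
  increments:
    - {"slide": [0.003, 0.001, 0], "yaw": 0, "gripper": 0}
    - {"slide": [0.005, 0.0015, 0], "yaw": 0, "gripper": 0}
    - {"slide": [0.005, 0.0015, 0], "yaw": 0, "gripper": 0}

```text
time_s: 8.15
ee_pos: [0.5177, 0.1078, 0.0694]
eef_rot: [-3.142, -0.001, 0.255]
force: [0.7, -0.3, 0.1]
grip_width: 0.0005
```

>>> arm_command:
  increments:
    - {"slide": [0.002, 0.0005, 0], "yaw": 0, "gripper": 0}
    - {"slide": [0.002, 0.0005, 0], "yaw": 0, "gripper": 0}

```text
time_s: 8.4
ee_pos: [0.5184, 0.108, 0.0694]
eef_rot: [-3.141, 0.003, 0.255]
force: [-10.3, -2.7, 7.3]
grip_width: 0.0006
```

>>> arm_command:
  increments:
    - {"slide": [0.0015, 0.0005, 0], "yaw": 0, "gripper": 0}
    - {"slide": [0.0015, 0.0005, 0], "yaw": 0, "gripper": 0}
    - {"slide": [0.0015, 0.0005, 0], "yaw": 0, "gripper": 0}

```text
time_s: 8.78
ee_pos: [0.5187, 0.1081, 0.0694]
eef_rot: [-3.142, 0.006, 0.255]
force: [-21.6, -8.1, 15.4]
grip_width: 0.0005
```

>>> arm_command:
  increments:
    - {"slide": [-0.01, -0.0025, 0], "yaw": 0, "gripper": 0}
    - {"slide": [-0.03, -0.0075, 0], "yaw": 0, "gripper": 0}
    - {"slide": [-0.03, -0.0075, 0.05], "yaw": 0, "gripper": 0}
    - {"slide": [-0.03, -0.0075, 0.1], "yaw": 0, "gripper": 0}
    - {"slide": [-0.07, -0.02, 0.15], "yaw": 0, "gripper": 0}
    - {"slide": [-0.12, -0.02, 0.15], "yaw": 0, "gripper": 0}
    - {"slide": [-0.15, -0.02, 0.15], "yaw": 0, "gripper": 0}
    - {"slide": [-0.15, -0.02, 0.15], "yaw": 0, "gripper": 0}

```text
time_s: 9.78
ee_pos: [0.3701, 0.0888, 0.22]
eef_rot: [3.141, -0.002, 0.255]
force: [-0.3, -0.3, 0.6]
grip_width: 0.0006
```

```bash
python3 see.py a6; python3 -c "
from h import *
p=[.563,.1195,.254];c=pickle.load(open('side0.pkl','rb'))
for g in(0,.0205):print(((proj(c,w(p,[[-.057+g,-.022,.092],[-.047+g,-.022,.092],[0,-.052,.088],[-.0445+g,-.075,.058]]))-[212,135])*5).round())"
```

```text
[0.37100968 0.08885251 0.21990905] [ 3.14144897e+00 -2.00823322e-03  2.55141550e-01] [ 0.5347413  -0.35662736  0.49136715]
[[233. 327.]
 [250. 317.]
 [364. 316.]
 [319. 426.]]
[[268. 308.]
 [284. 298.]
 [364. 316.]
 [353. 407.]]
```

View pics/a6.png

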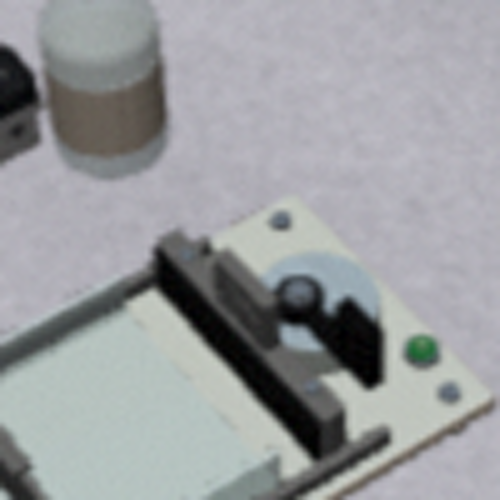

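The gate bar has moved about 34 px forward, as predicted for 20.5 mm, and now lies against the cam. The lever is still at -y and the bottle and tray are unmoved. I hand in.

```bash
python3 -c "
from station import job
print(job.hand_in())"
```

```text
the job is handed in; nothing more can be done
None
```

The gel caster is open and I have handed the job in. With the fingers shut, I pushed the cam lever round to its stop at the low point, then pushed the gate forward until it met the cam. It took about 10 s of the 56 s allowed.

- **Cam:** the push force rose from about 3 N to 13 N at the end of the sweep, which marks the stop. The last picture shows the lever still along -y.
- **Gate:** it stopped hard, with the force reaching about 22 N on x (about 28 N in all) and almost no further movement. In the last picture it has moved about 34 px, as expected for 20.5 mm, with the bar against the cam.
- **Disagreement:** the tool stopped about 1.5 mm short of the gate position I had worked out. I put this down to calibration error.
- **Surroundings:** the bottle and the near part of the tray look unmoved in the last picture. I did not look at the comb or tube rack again at the end, but the arm never went low near either. The arm finished clear of everything.

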